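Set the pipe rest to the orange mark

ROBOT

A 6-joint arm with a two-finger parallel gripper is mounted at the origin on the work surface. World frame = base frame: x ahead of the robot, y to its left, z up, the work surface at z = 0. Lengths are in m, angles in degrees, forces in N, time in s.
With the tool pointing down it reaches from about 0.25 to 0.725 m from the base axis. Payload 9.7 kg.
Tool frame: the origin (TCP) lies on the centre line of the jaws, within the pads' length; the fingertips stand 22 mm ahead of it and the grasp point (between the pads) lies 3 mm ahead of it; z points along the fingers, y is the direction in which the jaws open and shut (so a half turn about z gives the same grasp; the last joint's range is limited). The gripper opens to 85 mm and grips with 20 to 120 N. Pads are 22 mm wide; open, the fingers measure 114 mm over their backs; the gripper's body (76 mm by 85 mm) begins 54 mm behind the grasp point. The pads swing forward as they close: fully open they stand 13 mm farther back than shut.
Start: joints at [-65.031, 4.979, 10.078, 95.1, 0, 90], TCP at [0.232, -0.499, 0.253] pointing down, gripper open.
Joint ranges: [-179.16, 179.16], [-48.56, 103.87], [-65.8, 70.77], [-126.05, 130.52], [-82.76, 87.17], [-180, 180]. Speed limits (degrees/s): [127.2, 127.2, 147.25, 180, 180, 180].

INTERFACE

Orientations are given as [roll, pitch, yaw] about the fixed x, y, z axes, in that order (R = Rz(yaw) Ry(pitch) Rx(roll)).
In Python, from workcell import get_obs, camera, camera_params, job_done gives the robot as it stands.
- The arm moves only by the tool servo_tool, never from a script. Its argument "steps" is a list of rows, each an object of numbers: "x", "y", "z": the shift along the world's x, y, z in mm; "yaw": the turn about the world's z in degrees. A call has 1 to 12 rows; each row is the pose to reach, as a shift and turn from the pose measured when the call began; what a row does not reach only later rows make up. A row lasts 1/8 s, in which the tool goes at most 62.5 mm and 10.7 degrees, less where a joint would pass 70% of its speed; a pose out of reach is approached as far as the arm can. A call with a gripper value outside its range is refused whole. "grip" is the finger opening in mm, from 0 to 85.4, set as the call begins (left out, the last holds). The fingers move at their own pace and stop on an object; "grip_force" is the grip in N (left out, the last holds). Time passes only in rows, so rows that repeat a pose let the fingers close. It gives the time, the measured TCP pose, the force and the opening at its end, in the units of the state.
- get_obs(): the state, without advancing time (a new reading comes with each control period).
- camera(name): name is "scene" or "top" or "wrist"; returns (picture, depth): 384x512x3 uint8, red, green, blue; 384x512 float32, m along the optical axis (not along the pixel's ray), 0 where there is no reading.
- camera_params(name): a dict with "intrinsics" (3x3 intrinsics, pixels), "D" ([k1, k2, p1, p2, k3] as OpenCV has them; the pictures are not rectified), "rvec" (rotation vector, rad) and "tvec" (3), from world to camera coordinates, as OpenCV has them; the wrist camera has in their place "hand_eye" (4x4, takes a point from camera to tool coordinates, whose origin is the TCP and whose axes are the flange's). Camera axes: x right, y down, z forward; pixel columns grow to the right and rows downward; lengths in m; the calibration is good to about 2 mm. A picture is of the moment at which its call begins: read the wrist's pose just before it. camera_params takes no time and is no camera call.
- job_done(): hands the job in, once; it reports no verdict.
The state is a dict: "time": time; "q": joint angles; "qd": joint speeds; "joint_efforts": joint torques, N m; "ee_pos": TCP position; "tcp_rot": TCP orientation; "wrist_force": force on the tool from outside, world axes, zero at the start; "torque": the same for the moment, N m; "opening": finger opening in m.
Only numpy, scipy, OpenCV 4.12 (cv2) and the standard library are available. Lean on these libraries where they do the work, as an engineer would, in place of code of your own. Each camera call takes 0.05 s, during which the arm holds its last target.

TASK

Move the blue pipe rest along its bench rail to the orange mark: flip its red clamp lever all the way over towards the robot to free it, slide the rest until its yellow pointer (in line with the black knob) is level with the orange mark, not the blue one, then flip the lever fully back again to lock the rest there.

Things in the scene. Friction and masses are not known exactly. Their poses are not given: they have to be found in the camera images.
- clamp (a joint): angle of the red clamp lever, rad: 0 = fully locked, leaning 30 degrees away from the robot (towards the knob's +x); 0.524 = upright; 1.047 = fully unlocked, leaning 30 degrees towards the robot. It stays where left; about 2 N at the ball turns it, up to 12 N within 0.3 rad of 0, where its cam clamps the rest to the rail; elsewhere the rest slides.
- lever_ball (a point): centre of the 22 mm red ball on the end of the clamp lever, a 10 mm thick bar that closed fingers can push over. It swings at 80 mm radius about a hinge parallel to the rail, 60 mm above the table, crossing above the rail's centre line 75 mm from the knob's axis towards the knob's -y. Cheeks beside the hinge reach 71 mm above the table.
- knob (a point): centre of the upright black knob, 28 mm across, 36 mm high, 90 mm above the table, in the middle of the blue pipe rest (200 mm along the rail, 74 wide, top at 50 mm). y axis: along the rail; x: across it, away from the robot; z: up. Unlocked, the rest slides along y against about 3 N, 130 mm either way from the rail's middle. A vee cradle 72 mm towards +y is under 70 mm high.
- orange_mark_top (a point): centre of the top of the orange mark, a fixed strip 40 mm (across the rail) by 14 by 6 mm on the rail's base plate, 84 mm beyond the rail's centre line (+x), 18 mm above the table; axes as the knob's. The rest, whose yellow pointer is in line with the knob, is at the mark when knob and mark have the same y along the rail.

How it is judged:
By the outcome, as a careful person would: the job done as asked, in the order asked, and still so for the second after the job is handed in, with the robot touching nothing.
It also fails if it takes over 51 s, if anything falls off the work surface, if the arm or the gripper's body presses on something with over 40 N, if the wrist force passes 120 N, or if a joint passes its speed limit or range.

## Working session

There is one attempt and no reset: what is moved stays moved. The work goes in short steps, Python scripts to look and compute and a tool call to move; the robot and the scene stay as the last step left them, time stands still between calls to the robot, and variables do not carry over. Pictures are saved under pics/ and viewed, and the job is handed in when it is done.

Besides the shell and the picture viewer there is one more tool, called in YAML: its name, and indented under it one key for each argument. servo_tool: Moves the arm, as the interface text tells. Its arguments: {"type":"object","properties":{"steps":{"type":"array"},"grip":{"type":"number"},"grip_force":{"type":"number"}},"required":["steps"]}

```bash
mkdir -p pics; ls; python3 - <<'E'
from workcell import *
import cv2,numpy as np
o=get_obs();print(o)
for n in("scene","top"):
    p,d=camera(n);cv2.imwrite(f"pics/{n}0.png",p[:,:,::-1]);np.savez(f"{n}0.npz",p=p,d=d)
    print(n,camera_params(n))
E
```

```text
pics
{'time': 0.0, 'q': array([-6.50322958e+01,  5.01051798e+00,  1.00337277e+01,  9.50978904e+01,
       -2.15822672e-03,  8.99969862e+01]), 'qd': array([-0.08068594, -0.08703533, -0.00339642,  0.03768938, -0.01623551,
        0.09571546]), 'joint_efforts': array([ 1.61461362e-04, -5.20385957e+01,  4.64805937e+01,  1.62647269e-02,
        7.41337999e-05, -6.46389012e-06]), 'ee_pos': array([ 0.23206843, -0.4984291 ,  0.25258212]), 'tcp_rot': array([-1.79925319e+02,  2.15429662e-03,  2.49707208e+01]), 'wrist_force': array([-0.56433547,  0.88847527, -0.16103908]), 'torque': array([0.03068138, 0.00770118, 0.01725863]), 'opening': 0.0854945024869702}
scene {'intrinsics': array([[447.29875634,   0.        , 246.67682688],
       [  0.        , 447.29875634, 183.05314178],
       [  0.        ,   0.        ,   1.        ]]), 'D': array([-0.05260975,  0.        ,  0.        ,  0.        ,  0.        ]), 'rvec': array([ 2.40470178,  0.80086274, -0.26869612]), 'tvec': array([-0.48687555, -0.20273253,  0.96233271])}
top {'intrinsics': array([[357.52793471,   0.        , 260.13900459],
       [  0.        , 357.52793471, 182.62854233],
       [  0.        ,   0.        ,   1.        ]]), 'D': array([-0.10183392,  0.        ,  0.        ,  0.        ,  0.        ]), 'rvec': array([ 2.14476747, -2.17326856,  0.16477533]), 'tvec': array([0.01151568, 0.61783379, 0.66329856])}
```

View pics/scene0.png

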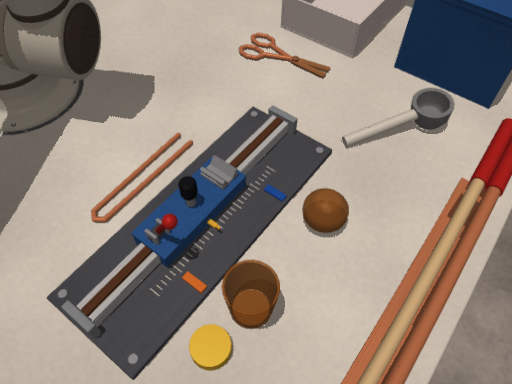

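View pics/top0.png

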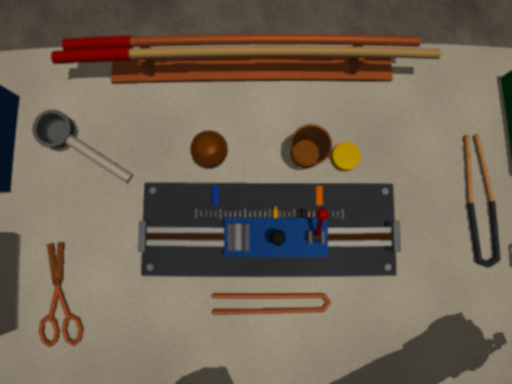

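The top view shows the rest with its knob at about (278,237), the red ball at (323,214), the orange mark at (320,194), the blue mark at (216,195) and the pointer at (276,212). The scene view has the ball at (169,221) and the orange mark at (194,282). Next I'll measure these.

```bash
cat > h.py <<'E'
from workcell import *
import cv2,numpy as np
def ray(n,u,v,P=None):
    P=P or camera_params(n)
    R,_=cv2.Rodrigues(np.array(P['rvec']));t=np.array(P['tvec'])
    x=cv2.undistortPoints(np.array([[[u,v]]],float),P['intrinsics'],P['D'])[0,0]
    return -R.T@t, R.T@np.array([x[0],x[1],1.])
def plane(n,u,v,z):
    c,d=ray(n,u,v);return c+d*(z-c[2])/d[2]
def two(r1,r2):
    (a,d),(b,e)=r1,r2
    s=np.linalg.lstsq(np.c_[d,-e],b-a,rcond=None)[0]
    p,q=a+s[0]*d,b+s[1]*e
    return (p+q)/2,np.linalg.norm(p-q)
def blobs(p,lo,hi,box,mn=10):
    h=cv2.cvtColor(p,cv2.COLOR_RGB2HSV);m=cv2.inRange(h,np.array(lo),np.array(hi))
    k=np.zeros_like(m);x0,y0,x1,y1=box;k[y0:y1,x0:x1]=m[y0:y1,x0:x1]
    n,l,s,c=cv2.connectedComponentsWithStats(k)
    return [(c[i].round(2),s[i].tolist()) for i in range(1,n) if s[i,4]>=mn]
E
python3 - <<'E'
from h import *
t=np.load('top0.npz')['p'];s=np.load('scene0.npz')['p']
B={'top':(140,180,400,280),'scene':(50,100,340,370)}
for n,p in(('top',t),('scene',s)):
    b=(150,180,400,280) if n=='top' else (50,100,220,300)
    print(n,'orange',blobs(p,(5,150,120),(15,255,255),b))
    print(n,'yellow',blobs(p,(18,150,100),(30,255,255),b))
    print(n,'red',blobs(p,(0,170,60),(3,255,255),b),blobs(p,(175,170,60),(180,255,255),b))
    print(n,'black',blobs(p,(0,0,0),(180,255,28),b,30))
    bb=(200,180,230,210) if n=='top' else (255,175,295,210)
    print(n,'blue',blobs(p,(105,150,60),(125,255,255),bb))
    print(n,'body',blobs(p,(100,130,50),(125,255,255),b,100))
E
python3 - <<'E'
import cv2
a=cv2.imread('pics/top0.png')[180:280,200:350];cv2.imwrite('pics/t0c.png',cv2.resize(a,None,fx=5,fy=5,interpolation=cv2.INTER_NEAREST))
a=cv2.imread('pics/scene0.png')[160:310,120:250];cv2.imwrite('pics/s0c.png',cv2.resize(a,None,fx=4,fy=4,interpolation=cv2.INTER_NEAREST))
E
```

```text
top orange [(array([319., 195.]), [316, 186, 7, 19, 129])]
top yellow [(array([275.04, 212.23]), [273, 207, 5, 11, 48])]
top red [(array([322.21, 213.5 ]), [317, 208, 12, 13, 98])] []
top black [(array([302.17, 212.03]), [299, 209, 8, 8, 35]), (array([276.5 , 236.82]), [270, 231, 14, 13, 157])]
top blue [(array([215.38, 194.39]), [212, 185, 8, 20, 151])]
top body [(array([215.48, 194.56]), [212, 185, 8, 20, 157]), (array([277.98, 238.13]), [223, 217, 105, 40, 2791])]
scene orange [(array([136.49, 180.94]), [92, 133, 100, 89, 820]), (array([193.93, 281.37]), [182, 271, 25, 22, 235])]
scene yellow [(array([213.09, 223.66]), [207, 219, 13, 11, 65])]
scene red [(array([167.3 , 222.68]), [156, 215, 21, 18, 208])] []
scene black [(array([187.8, 187.8]), [179, 177, 18, 23, 332])]
scene blue [(array([274.69, 192.3 ]), [264, 185, 22, 16, 168])]
scene body [(array([181.45, 219.6 ]), [131, 169, 89, 98, 3288])]
```

View pics/t0c.png

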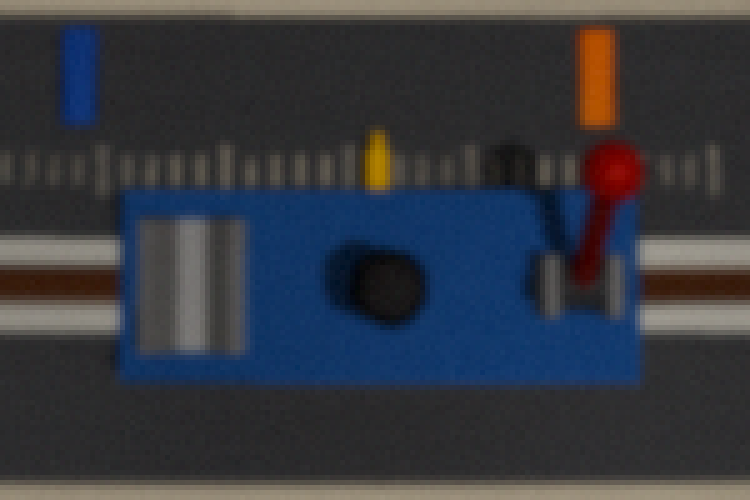

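View pics/s0c.png

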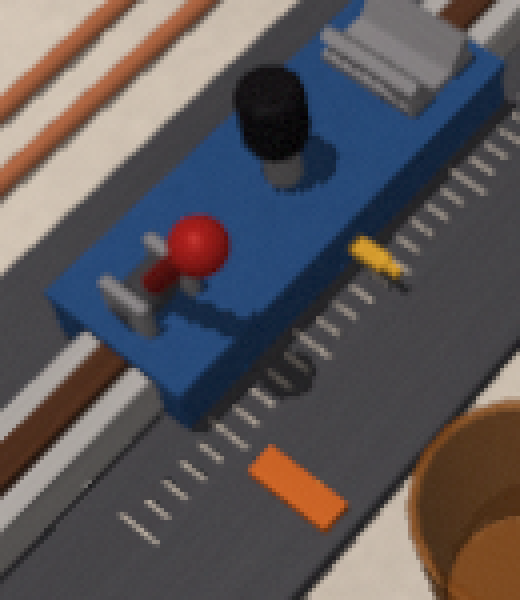

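The crops show the ball at top px (322.4,213.9) and scene px (169.4,221.4), and the knob cap at top px (278,237.5). The pointer, mark and scale are all clear.

```bash
python3 - <<'E'
from h import *
np.set_printoptions(precision=4,suppress=True)
for nm,a,b in(('ball',(322.4,213.9),(169.4,221.4)),('orange',(319,195),(193.93,281.37)),('blue',(215.4,194.5),(274.7,192.3)),('yellow',(275.04,212.2),(213.1,223.7)),('knob',(278,237.5),(187.8,187.8))):
    print(nm,two(ray('top',*a),ray('scene',*b)))
print('orange plane',plane('top',319,195,.018),plane('scene',193.93,281.37,.018))
print('blue plane',plane('top',215.4,194.5,.018),plane('scene',274.7,192.3,.018))
print('knob top108',plane('top',278,237.5,.108), plane('top',278,237.5,.09))
# base plate corners / rail direction from tips: body contour
t=np.load('top0.npz')['p'];h=cv2.cvtColor(t,cv2.COLOR_RGB2HSV)
m=cv2.inRange(h,(100,130,50),(125,255,255));m[:216]=0;m[260:]=0;m[:,:200]=0;m[:,340:]=0
c=max(cv2.findContours(m,0,2)[0],key=cv2.contourArea);r=cv2.minAreaRect(c);print(r)
bx=cv2.boxPoints(r);P=np.array([plane('top',*q,.05) for q in bx]);print(P,P.mean(0))
print('plate bolts',[plane('top',*q,.012) for q in((152,190.5),(385,190.5),(149.5,268),(388,267.5))])
E
```

```text
ball (array([ 0.5514, -0.1003,  0.1294]), np.float64(0.0023529685487361043))
orange (array([ 0.595 , -0.1164,  0.017 ]), np.float64(0.0018197209248710247))
blue (array([0.5986, 0.0948, 0.0152]), np.float64(0.0010833498274805786))
yellow (array([ 0.5601, -0.0253,  0.0314]), np.float64(0.0006373422392646642))
knob (array([ 0.5124, -0.0252,  0.0915]), np.float64(0.0036702812188390663))
orange plane [ 0.5942 -0.1169  0.018 ] [ 0.596 -0.116  0.018]
blue plane [0.598  0.0941 0.018 ] [0.6    0.0935 0.018 ]
knob top108 [ 0.5114 -0.0254  0.108 ] [ 0.511  -0.0266  0.09  ]
((275.0, 236.5), (39.0, 104.0), 90.0)
[[ 0.5509  0.0759  0.05  ]
 [ 0.548  -0.1252  0.05  ]
 [ 0.4734 -0.1226  0.05  ]
 [ 0.4768  0.0762  0.05  ]] [ 0.5123 -0.0239  0.05  ]
plate bolts [array([0.6083, 0.2258, 0.012 ]), array([ 0.6022, -0.2578,  0.012 ]), array([0.4512, 0.2281, 0.012 ]), array([ 0.4439, -0.2558,  0.012 ])]
```

Rail yaw is about -0.85°, the mark is 90.7 mm towards -y from the knob, and the ball is at (551,-100,129). I'll grip the ball with the jaws along the rail, follow its arc, and slide the rest with the same grip.

servo_tool:
  steps:
    - {"x": 30,"y": 40,"z": 0,"yaw": -4}
    - {"x": 65,"y": 80,"z": 0,"yaw": -10}
    - {"x": 100,"y": 125,"z": 0,"yaw": -16}
    - {"x": 135,"y": 170,"z": 0,"yaw": -22}
    - {"x": 170,"y": 215,"z": 0,"yaw": -25.8}
    - {"x": 205,"y": 260,"z": 0,"yaw": -25.8}
    - {"x": 240,"y": 300,"z": 0,"yaw": -25.8}
    - {"x": 275,"y": 345,"z": 0,"yaw": -25.8}
    - {"x": 305,"y": 380,"z": 0,"yaw": -25.8}
    - {"x": 319,"y": 398,"z": -20,"yaw": -25.8}
    - {"x": 319,"y": 398,"z": -50,"yaw": -25.8}
    - {"x": 319,"y": 398,"z": -50,"yaw": -25.8}
  grip: 50
  grip_force: 40

```text
time: 1.6
ee_pos: [0.5496, -0.1004, 0.1994]
tcp_rot: [-179.9, 0.3, -0.8]
wrist_force: [-0.2, 0.2, 0.6]
opening: 0.0499
```

servo_tool:
  steps:
    - {"x": 1,"y": 0,"z": -25}
    - {"x": 1,"y": 0,"z": -50}
    - {"x": 1,"y": 0,"z": -67}
    - {"x": 1,"y": 0,"z": -67}
    - {"x": 1,"y": 0,"z": -67}

```text
schema error: expected keys x, y, z, yaw
```

```bash
python3 - <<'E'
from h import *
p,d=camera('wrist');cv2.imwrite('pics/w1.png',p[:,:,::-1])
p,d=camera('scene');cv2.imwrite('pics/s1.png',cv2.resize(p[120:320,80:300,::-1],None,fx=3,fy=3))
E
```

```text
(no output)
```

View pics/w1.png

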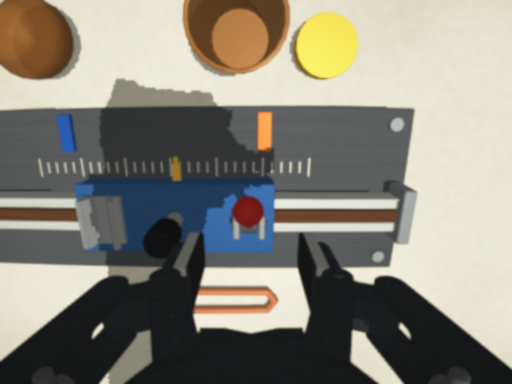

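View pics/s1.png

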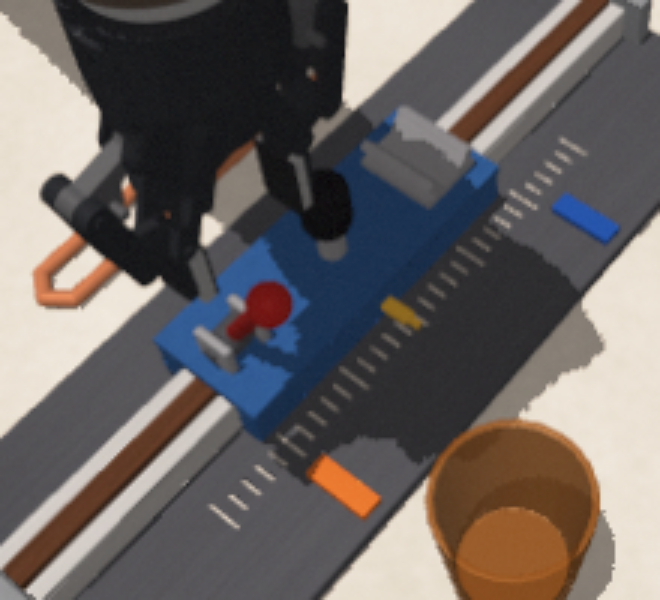

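The descent was refused because each row needs a yaw, so the arm is still above. The wrist view has the ball at px 248, midway between the fingertips (about 200 and 303). I'll descend now.

servo_tool:
  steps:
    - {"x": 1,"y": 0,"z": -25,"yaw": 0}
    - {"x": 1,"y": 0,"z": -50,"yaw": 0}
    - {"x": 1,"y": 0,"z": -67,"yaw": 0}
    - {"x": 1,"y": 0,"z": -67,"yaw": 0}

```text
time: 2.2
ee_pos: [0.5512, -0.1012, 0.1354]
tcp_rot: [-179.9, 0.1, -0.9]
wrist_force: [0.1, -0.2, 0.3]
opening: 0.0502
```

```bash
python3 - <<'E'
from h import *
p,d=camera('wrist');cv2.imwrite('pics/w2.png',p[:,:,::-1])
p,d=camera('scene');cv2.imwrite('pics/s2.png',cv2.resize(p[120:320,80:300,::-1],None,fx=3,fy=3))
E
```

```text
(no output)
```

View pics/w2.png

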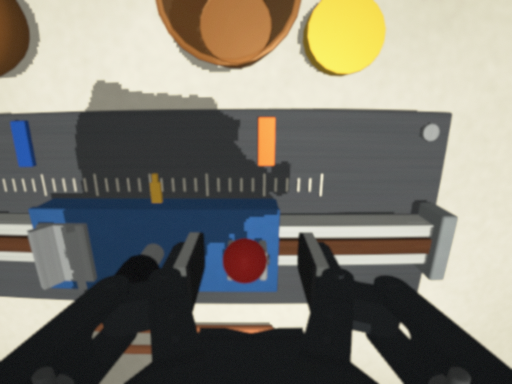

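View pics/s2.png

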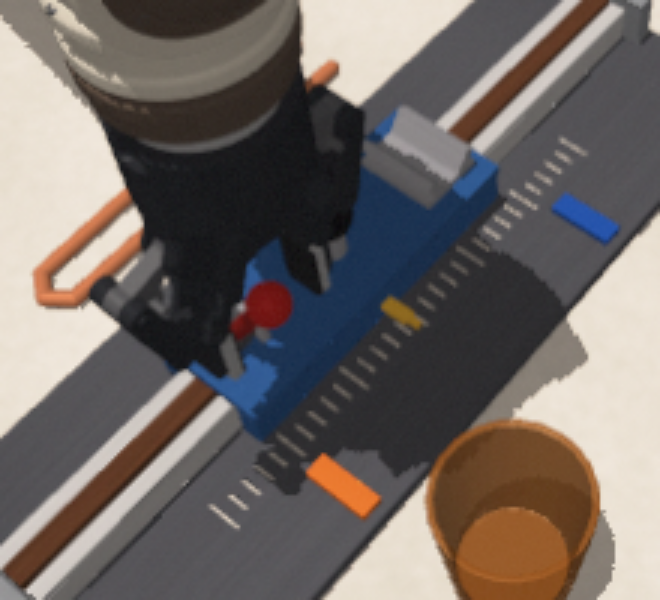

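The ball is between the pads at wrist px (245,260) and slightly towards +y of centre. I'll nudge and close.

servo_tool:
  steps:
    - {"x": 0,"y": 1.5,"z": -4,"yaw": 0}
    - {"x": 0,"y": 1.5,"z": -4,"yaw": 0}
    - {"x": 0,"y": 1.5,"z": -4,"yaw": 0}
    - {"x": 0,"y": 1.5,"z": -4,"yaw": 0}
    - {"x": 0,"y": 1.5,"z": -4,"yaw": 0}
    - {"x": 0,"y": 1.5,"z": -4,"yaw": 0}
  grip: 10
  grip_force: 40

```text
time: 3.05
ee_pos: [0.5525, -0.0983, 0.1337]
tcp_rot: [-179.8, -0.1, -0.8]
wrist_force: [0.2, 7.6, 2.5]
opening: 0.0197
```

```bash
python3 - <<'E'
from h import *
p,d=camera('wrist');cv2.imwrite('pics/w3.png',p[:,:,::-1])
p,d=camera('scene');cv2.imwrite('pics/s3.png',cv2.resize(p[160:280,120:260,::-1],None,fx=5,fy=5))
E
```

```text
(no output)
```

View pics/w3.png

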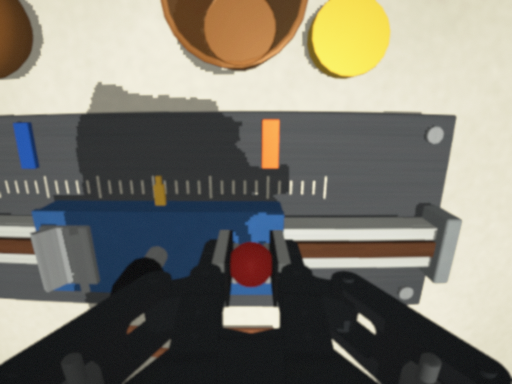

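View pics/s3.png

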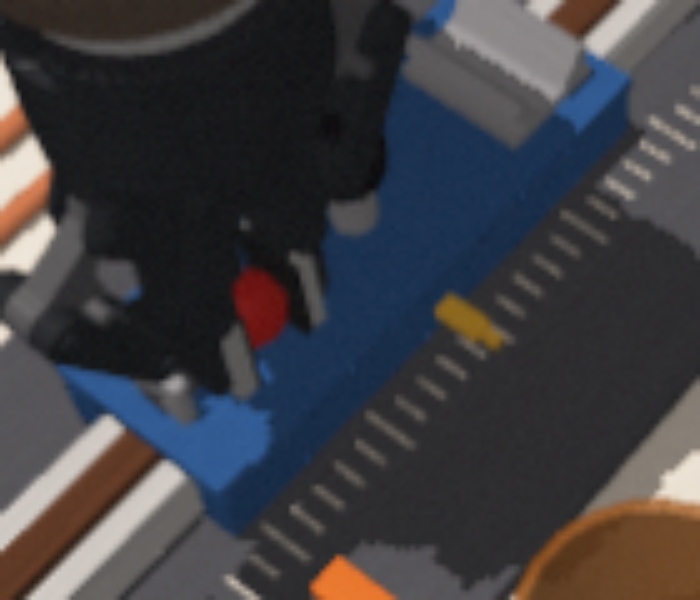

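The ball is held squarely between both pads at wrist px (250,264). Now I'll follow the arc towards the robot, first half.

servo_tool:
  steps:
    - {"x": -4,"y": 0,"z": 2,"yaw": 0}
    - {"x": -7.5,"y": 0,"z": 3.8,"yaw": 0}
    - {"x": -15,"y": 0,"z": 6.8,"yaw": 0}
    - {"x": -23,"y": 0.3,"z": 9,"yaw": 0}
    - {"x": -31.5,"y": 0.5,"z": 10.3,"yaw": 0}
    - {"x": -40,"y": 0.6,"z": 10.7,"yaw": 0}
    - {"x": -40,"y": 0.6,"z": 10.7,"yaw": 0}

```text
time: 4.03
ee_pos: [0.5111, -0.0979, 0.1445]
tcp_rot: [-179.8, -0.0, -0.8]
wrist_force: [-3.1, 0.2, -2.9]
opening: 0.0103
```

```bash
python3 - <<'E'
from h import *
p,d=camera('wrist');cv2.imwrite('pics/w4.png',p[:,:,::-1])
p,d=camera('scene');cv2.imwrite('pics/s4.png',cv2.resize(p[160:280,120:260,::-1],None,fx=5,fy=5))
E
```

```text
(no output)
```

View pics/w4.png

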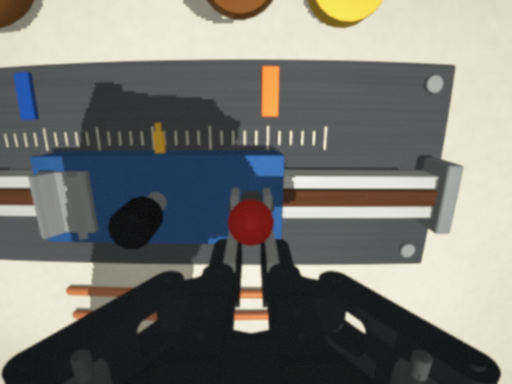

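View pics/s4.png

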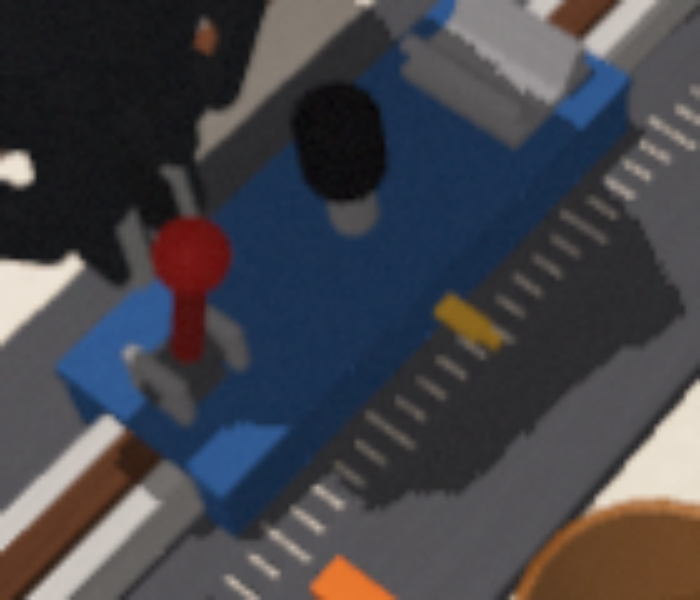

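The pads slid off the ball partway. The lever is now nearly upright, with the ball at scene px (158.2,211.4) just beyond the fingers. From here I'll push it with closed fingers from the far side.

```bash
python3 - <<'E'
from h import *
c,d=ray('scene',158.2,211.4);k=(-.0995-c[1])/d[1];p=c+k*d;print(p,np.degrees(np.arctan2(p[0]-.511,p[2]-.06)))
E
```

```text
[ 0.5326959  -0.0995      0.13658394] 15.81719860825349
```

servo_tool:
  steps:
    - {"x": -8,"y": 0,"z": 0,"yaw": 0}
    - {"x": -8,"y": 0,"z": 25,"yaw": 0}
    - {"x": -8,"y": 0,"z": 48,"yaw": 0}
    - {"x": 20,"y": -1.5,"z": 48,"yaw": 0}
    - {"x": 60,"y": -1.5,"z": 48,"yaw": 0}
    - {"x": 69,"y": -1.5,"z": 48,"yaw": 0}
    - {"x": 69,"y": -1.5,"z": 25,"yaw": 0}
    - {"x": 69,"y": -1.5,"z": -7.5,"yaw": 0}
    - {"x": 69,"y": -1.5,"z": -7.5,"yaw": 0}
    - {"x": 69,"y": -1.5,"z": -7.5,"yaw": 0}
  grip: 0

```text
time: 5.38
ee_pos: [0.5809, -0.0995, 0.1386]
tcp_rot: [-179.8, -0.1, -0.8]
wrist_force: [-0.2, 0.2, 0.2]
opening: 0.0003
```

```bash
python3 - <<'E'
from h import *
p,d=camera('scene');cv2.imwrite('pics/s5.png',cv2.resize(p[160:280,120:260,::-1],None,fx=5,fy=5))
E
```

```text
(no output)
```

View pics/s5.png

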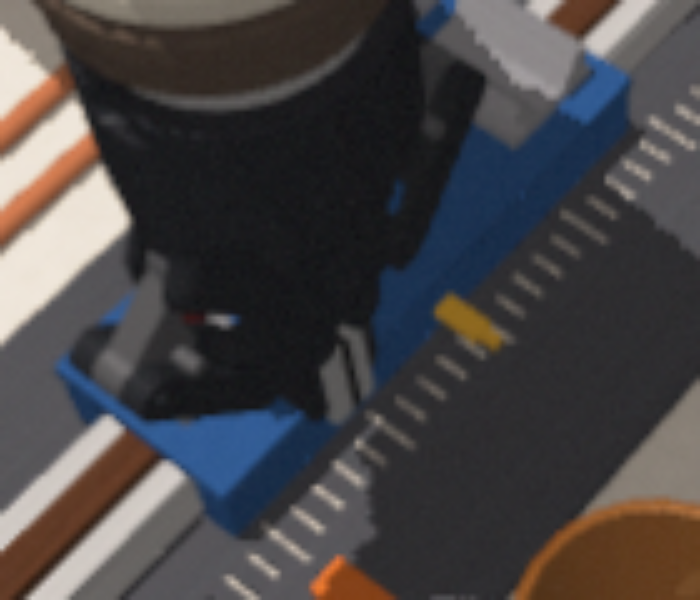

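The closed fingers are on the far side of the ball with free clearance. Now I'll push towards the robot.

servo_tool:
  steps:
    - {"x": -12,"y": 0,"z": -1.5,"yaw": 0}
    - {"x": -22,"y": 0,"z": -1.5,"yaw": 0}
    - {"x": -30,"y": 0,"z": -1.5,"yaw": 0}
    - {"x": -38,"y": 0,"z": -1.5,"yaw": 0}
    - {"x": -46,"y": 0,"z": -1.5,"yaw": 0}
    - {"x": -54,"y": 0,"z": -1.5,"yaw": 0}
    - {"x": -62,"y": 0,"z": -1.5,"yaw": 0}
    - {"x": -70,"y": 0,"z": -1.5,"yaw": 0}
    - {"x": -78,"y": 0,"z": -1.5,"yaw": 0}
    - {"x": -84,"y": 0.5,"z": -1.5,"yaw": 0}
    - {"x": -84,"y": 0.5,"z": -1.5,"yaw": 0}

```text
time: 6.8
ee_pos: [0.4967, -0.0991, 0.1375]
tcp_rot: [-179.9, -0.2, -0.9]
wrist_force: [0.0, 0.2, -0.5]
opening: -0.0002
```

servo_tool:
  steps:
    - {"x": -3,"y": 0,"z": 0,"yaw": 0}
    - {"x": -6,"y": 0,"z": 0,"yaw": 0}
    - {"x": -6,"y": 0,"z": 0,"yaw": 0}

```text
time: 7.18
ee_pos: [0.4928, -0.0992, 0.1381]
tcp_rot: [-179.9, -0.5, -0.8]
wrist_force: [11.9, -0.6, -3.5]
opening: -0.0005
```

```bash
python3 - <<'E'
from h import *
p,d=camera('scene');cv2.imwrite('pics/s6.png',cv2.resize(p[160:280,120:260,::-1],None,fx=5,fy=5))
p,d=camera('wrist');cv2.imwrite('pics/w6.png',p[:,:,::-1])
E
```

```text
(no output)
```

View pics/s6.png

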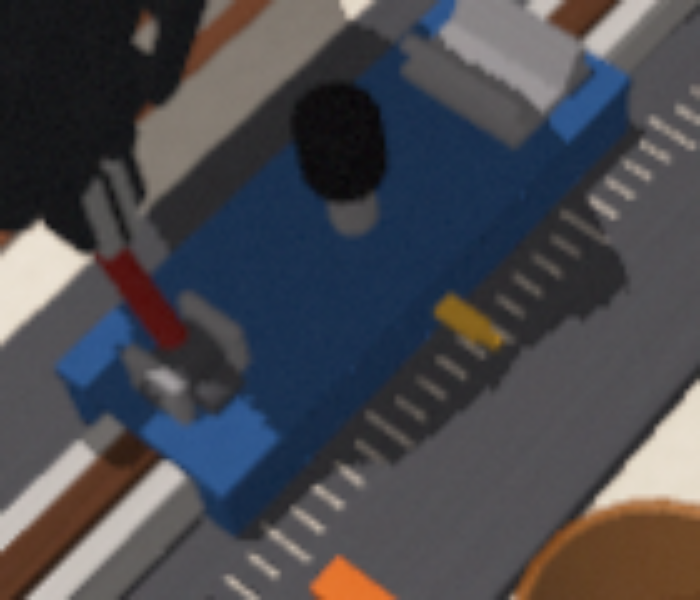

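View pics/w6.png

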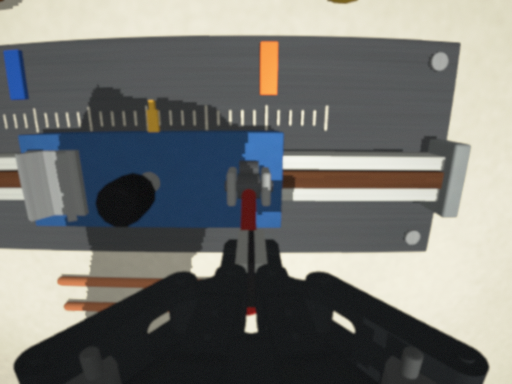

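The lever met a hard stop at x = 0.4928 with 12 N, where I calculated full unlock would be, and the picture shows it leaning towards the robot. Next I'll grasp the knob and slide the rest.

servo_tool:
  steps:
    - {"x": 12,"y": 0,"z": 5,"yaw": 0}
    - {"x": 19,"y": 0,"z": 30,"yaw": 0}
    - {"x": 19,"y": 0,"z": 45,"yaw": 0}
    - {"x": 19,"y": 40,"z": 45,"yaw": 0}
    - {"x": 19,"y": 73.5,"z": 45,"yaw": 0}
    - {"x": 19,"y": 73.5,"z": 45,"yaw": 0}
    - {"x": 19,"y": 73.5,"z": 45,"yaw": 0}
  grip: 55
  grip_force: 25

```text
time: 8.15
ee_pos: [0.5115, -0.0259, 0.1831]
tcp_rot: [-179.9, -0.4, -0.8]
wrist_force: [-0.6, -0.0, -0.6]
opening: 0.0552
```

```bash
python3 - <<'E'
from h import *
p,d=camera('scene');cv2.imwrite('pics/s7.png',cv2.resize(p[130:280,80:260,::-1],None,fx=4,fy=4))
p,d=camera('wrist');cv2.imwrite('pics/w7.png',p[:,:,::-1])
E
```

```text
(no output)
```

View pics/s7.png

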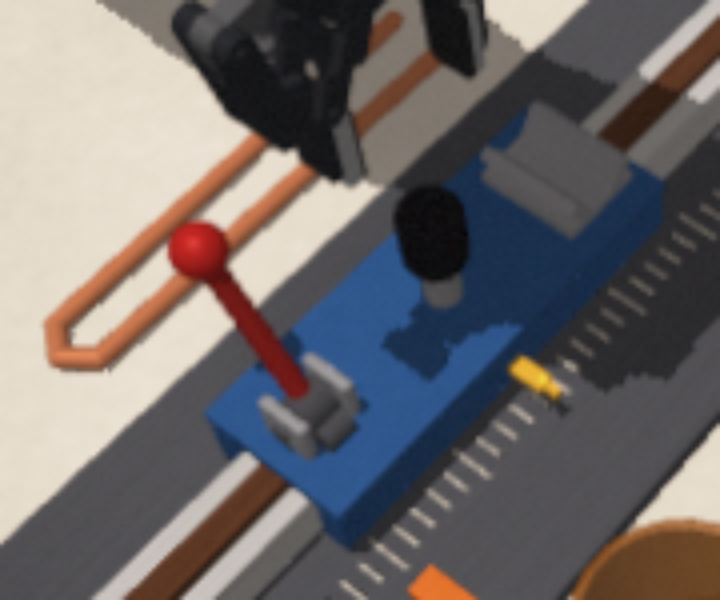

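View pics/w7.png

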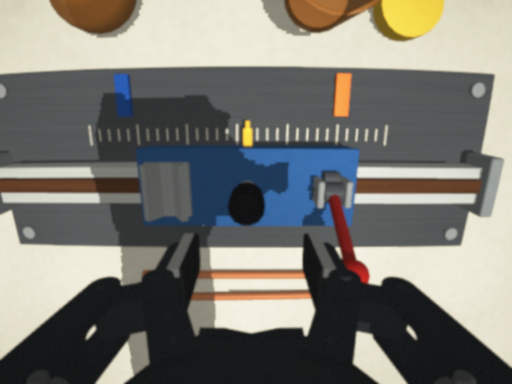

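```bash
python3 - <<'E'
from h import *
c,d=ray('scene',129.5,192.75);k=(-.0985-c[1])/d[1];p=c+k*d;print(p,np.degrees(np.arctan2(p[0]-.511,p[2]-.06)))
E
```

```text
[ 0.47288322 -0.0985      0.12893962] -28.938247354587347
```

servo_tool:
  steps:
    - {"x": 5,"y": 0,"z": -25,"yaw": 0}
    - {"x": 5,"y": 0,"z": -50,"yaw": 0}
    - {"x": 5,"y": 0,"z": -73,"yaw": 0}
    - {"x": 5,"y": 0,"z": -74,"yaw": 0}

```text
time: 8.75
ee_pos: [0.5156, -0.0271, 0.1075]
tcp_rot: [-179.9, -0.3, -0.9]
wrist_force: [-0.1, 0.3, -0.3]
opening: 0.055
```

The lever measures -28.9° against the -30° stop, which agrees within camera error. Now I'll close on the knob.

servo_tool:
  steps:
    - {"x": 0,"y": 1,"z": 1,"yaw": 0}
    - {"x": 0,"y": 1,"z": 1,"yaw": 0}
    - {"x": 0,"y": 1,"z": 1,"yaw": 0}
    - {"x": 0,"y": 1,"z": 1,"yaw": 0}
    - {"x": 0,"y": 1,"z": 1,"yaw": 0}
  grip: 20
  grip_force: 25

```text
time: 9.38
ee_pos: [0.516, -0.0261, 0.1099]
tcp_rot: [-179.9, -0.4, -0.9]
wrist_force: [-3.8, 0.9, 6.9]
opening: 0.0264
```

servo_tool:
  steps:
    - {"x": 0,"y": -5,"z": 0,"yaw": 0}
    - {"x": -0.2,"y": -15,"z": 0,"yaw": 0}
    - {"x": -0.4,"y": -27,"z": 0,"yaw": 0}
    - {"x": -0.6,"y": -39,"z": 0,"yaw": 0}
    - {"x": -0.8,"y": -51,"z": 0,"yaw": 0}
    - {"x": -1,"y": -63,"z": 0,"yaw": 0}
    - {"x": -1.1,"y": -74,"z": 0,"yaw": 0}
    - {"x": -1.2,"y": -82,"z": 0,"yaw": 0}
    - {"x": -1.3,"y": -88,"z": 0,"yaw": 0}
    - {"x": -1.3,"y": -90,"z": 0,"yaw": 0}
    - {"x": -1.3,"y": -90,"z": 0,"yaw": 0}
    - {"x": -1.3,"y": -90,"z": 0,"yaw": 0}

```text
time: 10.88
ee_pos: [0.5145, -0.1165, 0.1099]
tcp_rot: [-180.0, -0.3, -1.0]
wrist_force: [-4.3, -1.5, 2.7]
opening: 0.0268
```

```bash
python3 - <<'E'
from h import *
o=get_obs();np.savez('p8.npz',pos=o['ee_pos'],rot=o['tcp_rot'])
p,d=camera('wrist');cv2.imwrite('pics/w8.png',p[:,:,::-1])
p,d=camera('scene');cv2.imwrite('pics/s8f.png',p[:,:,::-1]);cv2.imwrite('pics/s8.png',cv2.resize(p[180:310,100:260,::-1],None,fx=4,fy=4))
E
```

```text
(no output)
```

View pics/s8.png

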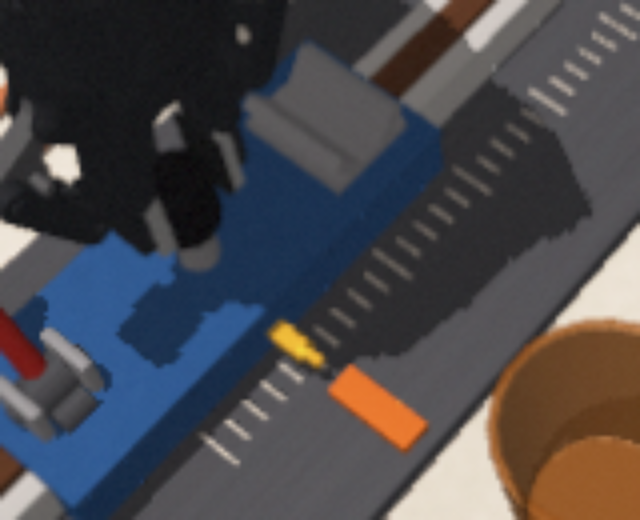

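View pics/w8.png

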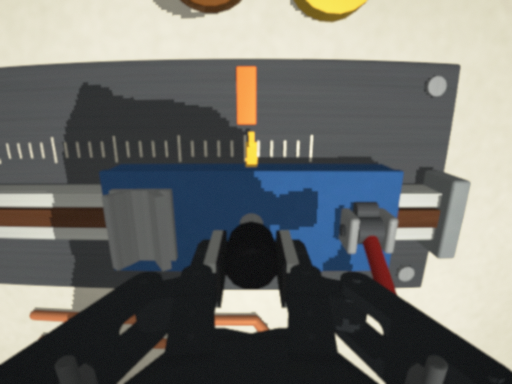

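The pointer is almost level with the orange mark (wrist px 251 against 247, at different heights). I'll measure it properly.

```bash
python3 - <<'E'
from h import *
from scipy.spatial.transform import Rotation as Ro
np.set_printoptions(precision=4,suppress=True)
w=cv2.imread('pics/w8.png')[:,:,::-1].copy();s=cv2.imread('pics/s8f.png')[:,:,::-1].copy()
t,_=camera('top');cv2.imwrite('pics/t8.png',cv2.resize(t[180:280,240:380,::-1],None,fx=5,fy=5))
z=np.load('p8.npz');T=np.eye(4);T[:3,:3]=Ro.from_euler('xyz',z['rot'],degrees=True).as_matrix();T[:3,3]=z['pos']
P=camera_params('wrist');C=T@np.array(P['hand_eye'])
def wr(u,v):
    x=cv2.undistortPoints(np.array([[[u,v]]],float),P['intrinsics'],P['D'])[0,0]
    return C[:3,3],C[:3,:3]@np.array([x[0],x[1],1])
def pl(r,zz): c,d=r;return c+d*(zz-c[2])/d[2]
for n,p,b in(('w',w,(200,40,300,180)),('s',s,(100,180,260,310)),('t',t,(240,180,380,280))):
    O=blobs(p,(5,150,120),(15,255,255),b);Y=blobs(p,(18,120,70),(32,255,255),b)
    print(n,'O',O,'Y',Y)
    f={'w':wr,'s':lambda u,v:ray('scene',u,v),'t':lambda u,v:ray('top',u,v)}[n]
    if O and Y:
        a=pl(f(*(O[0][0])),.018);y=pl(f(*(Y[0][0])),.0305)
        sa=a[1]+.0148*(a[0]-.512);sy=y[1]+.0148*(y[0]-.512)
        print(n,a,y,'s orange',sa,'s ptr',sy,'need mm',1000*(sa-sy))
E
```

```text
w O [(array([245.42,  92.81]), [236, 66, 21, 59, 1054])] Y [(array([250.96, 150.25]), [245, 131, 14, 36, 367])]
w [ 0.5973 -0.1135  0.018 ] [ 0.5584 -0.1168  0.0305] s orange -0.11220532792783688 s ptr -0.11607453657415315 need mm 3.869208646316263
s O [(array([234.03, 275.47]), [223, 260, 37, 46, 144]), (array([194.07, 281.6 ]), [182, 271, 25, 22, 243]), (array([246.89, 300.07]), [232, 289, 28, 21, 501])] Y [(array([173.51, 265.66]), [167, 260, 14, 12, 87])]
s [ 0.639  -0.0716  0.018 ] [ 0.5587 -0.1187  0.0305] s orange -0.069713686185755 s ptr -0.11802557769109966 need mm 48.31189150534465
t O [(array([319.  , 195.14]), [316, 185, 7, 21, 141])] Y [(array([322.38, 212.21]), [320, 206, 6, 13, 66])]
t [ 0.594  -0.1169  0.018 ] [ 0.5584 -0.1202  0.0305] s orange -0.11564426740305536 s ptr -0.11948733708768926 need mm 3.8430696846338956
```

View pics/t8.png

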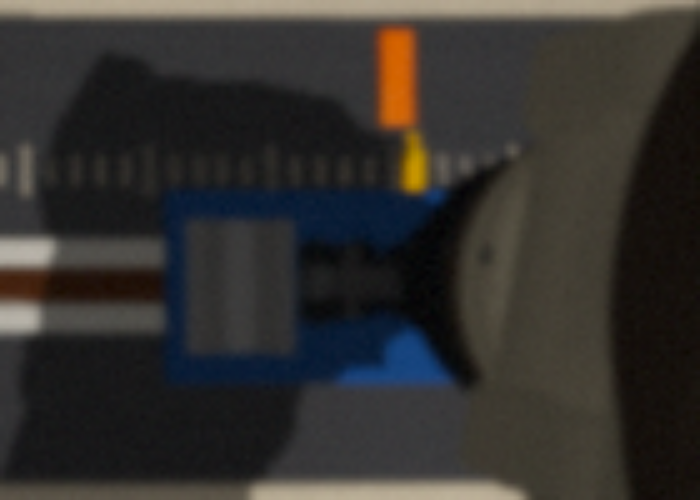

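Top and wrist say the pointer is 3.8 mm too far towards -y, and scene says 3.2 mm. I'll correct by +3.7.

servo_tool:
  steps:
    - {"x": 0,"y": 2,"z": 0,"yaw": 0}
    - {"x": 0,"y": 3.7,"z": 0,"yaw": 0}
    - {"x": 0,"y": 3.7,"z": 0,"yaw": 0}
    - {"x": 0,"y": 3.7,"z": 0,"yaw": 0}

```text
time: 11.52
ee_pos: [0.5146, -0.1127, 0.11]
tcp_rot: [-180.0, -0.3, -0.9]
wrist_force: [-3.6, -2.0, 1.6]
opening: 0.0263
```

```bash
cat > m.py <<'E'
from h import *
from scipy.spatial.transform import Rotation as Ro
import sys
np.set_printoptions(precision=4,suppress=True)
def pl(r,zz): c,d=r;return c+d*(zz-c[2])/d[2]
def measure(tag):
    for n,b in(('wrist',(200,20,300,200)),('scene',(150,240,215,300)),('top',(300,180,345,230))):
        o=get_obs();p,_=camera(n);cv2.imwrite(f'pics/{n}{tag}.png',p[:,:,::-1])
        T=np.eye(4);T[:3,:3]=Ro.from_euler('xyz',o['tcp_rot'],degrees=True).as_matrix();T[:3,3]=o['ee_pos']
        P=camera_params(n)
        def f(u,v):
            if n!='wrist': return ray(n,u,v,P)
            C=T@np.array(P['hand_eye'])
            x=cv2.undistortPoints(np.array([[[u,v]]],float),P['intrinsics'],P['D'])[0,0]
            return C[:3,3],C[:3,:3]@np.array([x[0],x[1],1])
        big=lambda L:max(L,key=lambda q:q[1][4]) if L else None
        O=big(blobs(p,(5,150,70),(15,255,255),b));Y=big(blobs(p,(18,120,60),(32,255,255),b))
        if O and Y:
            a=pl(f(*O[0]),.018);y=pl(f(*Y[0]),.0305);sa,sy=[q[1]+.0148*(q[0]-.512) for q in(a,y)]
            print(n,O,Y,a,y,'need mm',round(1000*(sa-sy),2))
        else: print(n,O,Y)
measure(sys.argv[1])
E
python3 m.py 9
```

```text
wrist (array([250.97,  92.95]), [242, 66, 20, 59, 1052]) (array([250.94, 150.16]), [244, 131, 15, 36, 408]) [ 0.5972 -0.1136  0.018 ] [ 0.5585 -0.113   0.0305] need mm -0.05
scene (array([194.12, 281.62]), [182, 271, 25, 22, 244]) (array([175.24, 263.91]), [169, 259, 14, 11, 80]) [ 0.5965 -0.1162  0.018 ] [ 0.5589 -0.1149  0.0305] need mm -0.68
top (array([318.74, 195.15]), [315, 185, 9, 21, 170]) (array([320.48, 212.2 ]), [318, 206, 6, 13, 64]) [ 0.5939 -0.1163  0.018 ] [ 0.5585 -0.1164  0.0305] need mm 0.55
```

All three cameras agree to within 0.7 mm (wrist -0.05, scene -0.7, top +0.55). I'll release and lift clear.

servo_tool:
  steps:
    - {"x": 0,"y": 0,"z": 0,"yaw": 0}
    - {"x": 0,"y": 0,"z": 0,"yaw": 0}
    - {"x": 0,"y": 0,"z": 0,"yaw": 0}
    - {"x": 0,"y": 0,"z": 25,"yaw": 0}
    - {"x": 0,"y": 0,"z": 50,"yaw": 0}
    - {"x": 0,"y": 0,"z": 78,"yaw": 0}
    - {"x": 0,"y": 0,"z": 78,"yaw": 0}
  grip: 50

```text
time: 12.55
ee_pos: [0.5156, -0.1129, 0.1902]
tcp_rot: [-180.0, -0.6, -0.9]
wrist_force: [0.7, -0.4, -0.1]
opening: 0.0504
```

```bash
python3 m.py 10
```

```text
wrist (array([225.09,  27.18]), [200, 20, 53, 19, 732]) (array([292.36,  28.75]), [282, 20, 18, 23, 292]) [ 0.6619 -0.0908  0.018 ] [ 0.6567 -0.1516  0.0305] need mm 60.83
scene (array([194.12, 281.62]), [182, 271, 25, 22, 244]) (array([175.41, 263.84]), [169, 259, 14, 11, 83]) [ 0.5965 -0.1162  0.018 ] [ 0.559  -0.1147  0.0305] need mm -0.92
top (array([318.74, 195.26]), [315, 185, 9, 21, 170]) (array([320.12, 212.19]), [317, 206, 7, 12, 68]) [ 0.5937 -0.1163  0.018 ] [ 0.5585 -0.1156  0.0305] need mm -0.16
```

View pics/wrist10.png

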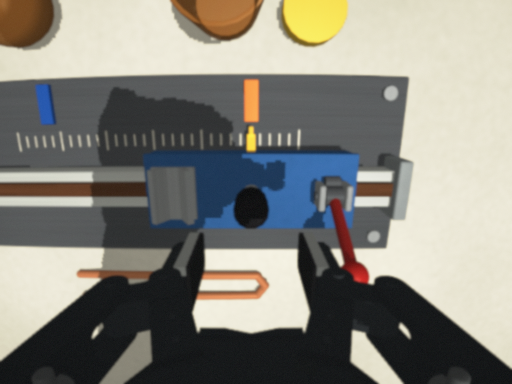

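View pics/scene10.png

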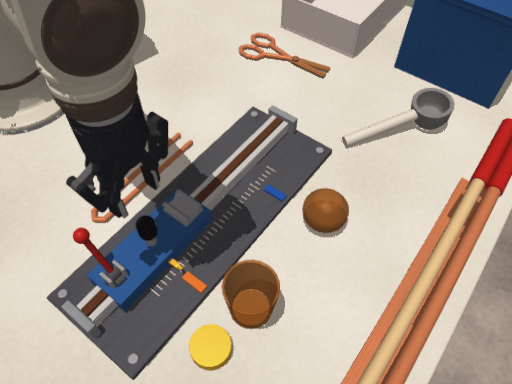

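The rest stayed aligned after release: in the wrist view the pointer and mark are both at column 251. (That script's wrist figure is invalid, because its search box caught the cup.) Next I'll go to the robot side of the lever with closed fingers.

servo_tool:
  steps:
    - {"x": -30,"y": -25,"z": 5,"yaw": 0}
    - {"x": -60,"y": -55,"z": 5,"yaw": 0}
    - {"x": -87,"y": -76,"z": 5,"yaw": 0}
    - {"x": -87,"y": -76,"z": 5,"yaw": 0}
    - {"x": -87,"y": -76,"z": -25,"yaw": 0}
    - {"x": -87,"y": -76,"z": -53,"yaw": 0}
    - {"x": -87,"y": -76,"z": -53,"yaw": 0}
    - {"x": -87,"y": -76,"z": -53,"yaw": 0}
  grip: 0

```text
time: 13.7
ee_pos: [0.4279, -0.1884, 0.1348]
tcp_rot: [-179.9, -0.3, -0.9]
wrist_force: [0.4, -0.1, 0.9]
opening: 0.0
```

```bash
python3 - <<'E'
from h import *
p,d=camera('wrist');cv2.imwrite('pics/w11.png',p[:,:,::-1])
p,d=camera('scene');cv2.imwrite('pics/s11.png',cv2.resize(p[180:310,40:220,::-1],None,fx=4,fy=4))
E
```

```text
(no output)
```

View pics/w11.png

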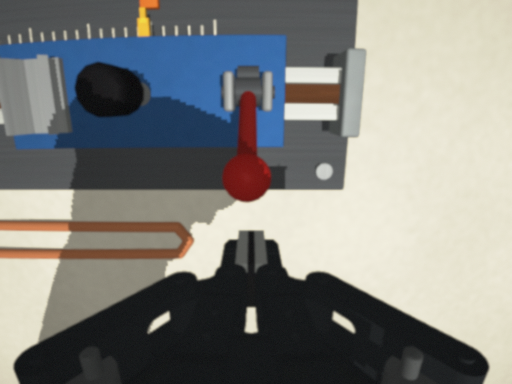

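View pics/s11.png

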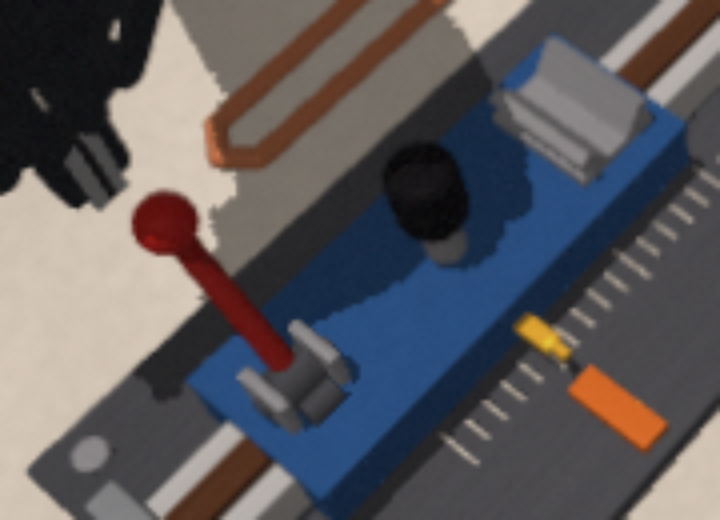

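The fingers are in line with the ball at about px (246,177), 2 mm off at most. Now I'll push away from the robot to lock.

servo_tool:
  steps:
    - {"x": 10,"y": 1.5,"z": 2.5,"yaw": 0}
    - {"x": 18,"y": 1.5,"z": 2.5,"yaw": 0}
    - {"x": 26,"y": 1.4,"z": 2.5,"yaw": 0}
    - {"x": 34,"y": 1.3,"z": 2.5,"yaw": 0}
    - {"x": 42,"y": 1.2,"z": 2.5,"yaw": 0}
    - {"x": 50,"y": 1,"z": 2.5,"yaw": 0}
    - {"x": 58,"y": 0.9,"z": 2.5,"yaw": 0}
    - {"x": 66,"y": 0.8,"z": 2.5,"yaw": 0}
    - {"x": 74,"y": 0.7,"z": 2.5,"yaw": 0}
    - {"x": 82,"y": 0.6,"z": 2.5,"yaw": 0}
    - {"x": 82,"y": 0.6,"z": 2.5,"yaw": 0}

```text
time: 15.18
ee_pos: [0.5105, -0.1881, 0.1374]
tcp_rot: [-180.0, -0.4, -0.9]
wrist_force: [-0.4, 0.4, 0.5]
opening: 0.0003
```

servo_tool:
  steps:
    - {"x": 6,"y": 0,"z": 0,"yaw": 0}
    - {"x": 12,"y": -0.1,"z": 0,"yaw": 0}
    - {"x": 17,"y": -0.2,"z": 0,"yaw": 0}
    - {"x": 19,"y": -0.2,"z": 0,"yaw": 0}
    - {"x": 19,"y": -0.2,"z": 0,"yaw": 0}

```text
time: 15.8
ee_pos: [0.5276, -0.1881, 0.1363]
tcp_rot: [-179.9, -0.1, -0.9]
wrist_force: [-10.1, 0.1, -1.2]
opening: 0.0001
```

servo_tool:
  steps:
    - {"x": 2,"y": 0,"z": 0,"yaw": 0}
    - {"x": 4,"y": 0,"z": 0,"yaw": 0}
    - {"x": 6,"y": 0,"z": 0,"yaw": 0}
    - {"x": 6,"y": 0,"z": 0,"yaw": 0}

```text
time: 16.3
ee_pos: [0.5287, -0.188, 0.1357]
tcp_rot: [-179.9, 0.5, -1.0]
wrist_force: [-28.8, -0.1, 9.7]
opening: 0.0
```

Force rose to 29 N with only 1 mm of travel, so this is the stop, well above the cam's 12 N. I'll retreat and check.

servo_tool:
  steps:
    - {"x": -20,"y": 0,"z": 0,"yaw": 0}
    - {"x": -50,"y": 0,"z": 10,"yaw": 0}
    - {"x": -80,"y": 0,"z": 40,"yaw": 0}
    - {"x": -110,"y": -20,"z": 80,"yaw": 0}
    - {"x": -130,"y": -60,"z": 110,"yaw": 0}
    - {"x": -150,"y": -100,"z": 120,"yaw": 0}
    - {"x": -150,"y": -100,"z": 120,"yaw": 0}
    - {"x": -150,"y": -100,"z": 120,"yaw": 0}

```text
time: 17.3
ee_pos: [0.3789, -0.2879, 0.2556]
tcp_rot: [-179.9, 0.5, -1.1]
wrist_force: [0.7, 0.1, -0.2]
opening: -0.0001
```

```bash
python3 m.py 12; python3 - <<'E'
import cv2
a=cv2.imread('pics/top12.png')[180:280,240:390];cv2.imwrite('pics/t12c.png',cv2.resize(a,None,fx=5,fy=5))
a=cv2.imread('pics/scene12.png')[180:310,60:220];cv2.imwrite('pics/s12c.png',cv2.resize(a,None,fx=4,fy=4))
E
```

```text
wrist (array([206.75,  49.19]), [200, 45, 15, 10, 114]) None
scene (array([194.07, 281.61]), [182, 271, 25, 22, 245]) (array([175.29, 263.88]), [169, 259, 14, 11, 86]) [ 0.5964 -0.1162  0.018 ] [ 0.5589 -0.1148  0.0305] need mm -0.79
top (array([318.7 , 195.19]), [315, 185, 9, 21, 170]) (array([320.46, 211.98]), [318, 206, 6, 12, 61]) [ 0.5939 -0.1162  0.018 ] [ 0.5589 -0.1163  0.0305] need mm 0.61
```

View pics/t12c.png

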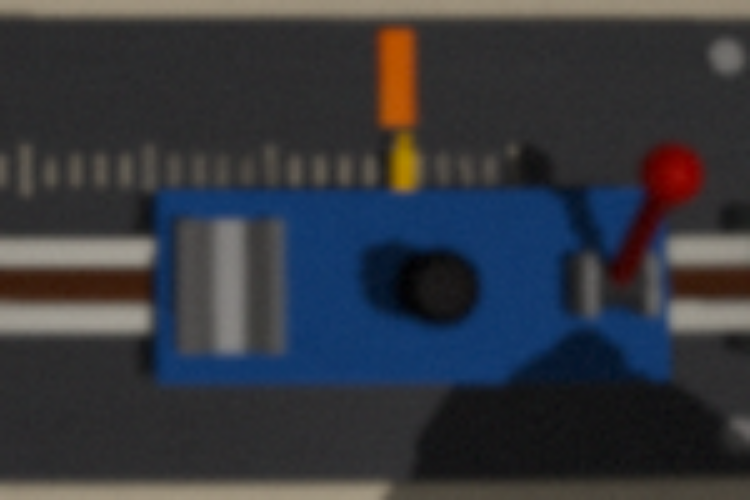

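View pics/s12c.png

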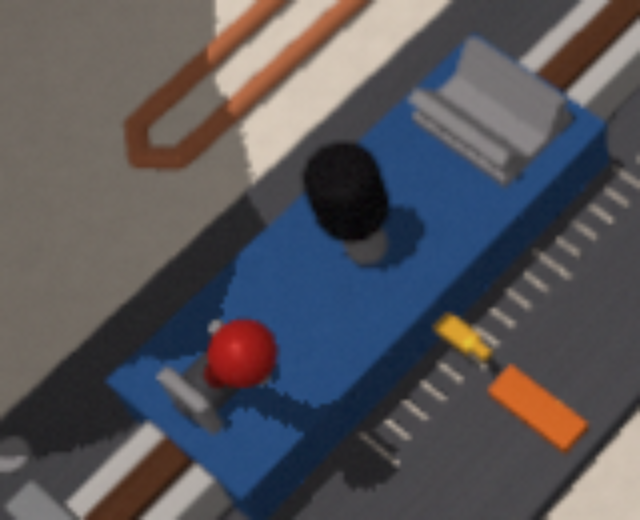

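```bash
python3 - <<'E'
from h import *
p,e=two(ray('top',374.4,214.8),ray('scene',120.2,268.2));print(p,e,np.degrees(np.arctan2(p[0]-.5096,p[2]-.06)))
E
```

```text
[ 0.54830677 -0.1908317   0.13008496] 0.003005067493827134 28.911147856323602
```

The lever reads 28.9° now against about 30.3° at the start. That is near noise, so I'll compare it with the initial picture more carefully.

```bash
python3 - <<'E'
from h import *
def red(p,box):
    h=cv2.cvtColor(p,cv2.COLOR_RGB2HSV);m=cv2.inRange(h,(0,150,100),(6,255,255))|cv2.inRange(h,(174,150,100),(180,255,255))
    k=np.zeros_like(m);x0,y0,x1,y1=box;k[y0:y1,x0:x1]=m[y0:y1,x0:x1]
    k=cv2.morphologyEx(k,cv2.MORPH_OPEN,cv2.getStructuringElement(2,(7,7)))
    c=max(cv2.findContours(k,0,1)[0],key=cv2.contourArea);return cv2.minEnclosingCircle(c)
for t,s,xh,bt,bs in((np.load('top0.npz')['p'],np.load('scene0.npz')['p'],.5109,(300,190,345,240),(140,195,200,245)),
  (cv2.imread('pics/top12.png')[:,:,::-1].copy(),cv2.imread('pics/scene12.png')[:,:,::-1].copy(),.5096,(355,190,390,240),(90,245,150,290))):
    a,b=red(t,bt),red(s,bs)
    p,e=two(ray('top',*a[0]),ray('scene',*b[0]));q=plane('top',*a[0],.1293);r=plane('scene',*b[0],.1293)
    print(a,b,p,e,q,r,'across',(p[0]-xh)*1e3,(q[0]-xh)*1e3,(r[0]-xh)*1e3)
E
```

```text
((323.0833435058594, 213.72222900390625), 4.278682708740234) ((168.5, 220.5), 7.382511615753174) [ 0.55133168 -0.1010032   0.13272778] 0.001889561747636654 [ 0.55084589 -0.10236631  0.1293    ] [ 0.5502068  -0.09913262  0.1293    ] across 40.43167832776751 39.94589488772693 39.30679947289739
((375.0, 214.5), 4.500100135803223) ((119.33333587646484, 267.5833435058594), 8.090307235717773) [ 0.54849414 -0.19121597  0.13284612] 0.002405679621721773 [ 0.54785952 -0.19338764  0.1293    ] [ 0.54751918 -0.18973875  0.1293    ] across 38.89414161397586 38.25952443769531 37.919180125851156
```

The ball sits 1.5 mm (about 1°) short of its initial reading. This could be calibration, but I have plenty of time, so I'll push once more with contact higher on the ball.

servo_tool:
  steps:
    - {"x": 30,"y": 30,"z": -10,"yaw": 0}
    - {"x": 60,"y": 65,"z": -30,"yaw": 0}
    - {"x": 90,"y": 100,"z": -60,"yaw": 0}
    - {"x": 110,"y": 100,"z": -90,"yaw": 0}
    - {"x": 116,"y": 100,"z": -110,"yaw": 0}
    - {"x": 125,"y": 100,"z": -110,"yaw": 0}
    - {"x": 135,"y": 100,"z": -110,"yaw": 0}
    - {"x": 143,"y": 100,"z": -110,"yaw": 0}
    - {"x": 148,"y": 100,"z": -110,"yaw": 0}
    - {"x": 148,"y": 100,"z": -110,"yaw": 0}
    - {"x": 148,"y": 100,"z": -110,"yaw": 0}

```text
time: 18.82
ee_pos: [0.5271, -0.1873, 0.1455]
tcp_rot: [-179.9, 0.5, -1.0]
wrist_force: [-1.1, 0.2, 0.1]
opening: -0.0004
```

servo_tool:
  steps:
    - {"x": 2,"y": 0,"z": 0,"yaw": 0}
    - {"x": 4,"y": 0,"z": 0,"yaw": 0}
    - {"x": 5,"y": 0,"z": 0,"yaw": 0}
    - {"x": 5,"y": 0,"z": 0,"yaw": 0}

```text
time: 19.32
ee_pos: [0.5293, -0.1873, 0.145]
tcp_rot: [-179.9, 0.9, -1.0]
wrist_force: [-15.1, -0.7, 4.1]
opening: 0.0001
```

servo_tool:
  steps:
    - {"x": 3,"y": 0,"z": 0,"yaw": 0}
    - {"x": 5,"y": 0,"z": 0,"yaw": 0}
    - {"x": 5,"y": 0,"z": 0,"yaw": 0}

```text
time: 19.7
ee_pos: [0.53, -0.1874, 0.1448]
tcp_rot: [-179.9, 1.4, -1.1]
wrist_force: [-26.4, -0.4, 11.6]
opening: -0.0
```

That is a hard stop again: 26 N with under 1 mm of travel. I'll retreat and do the final check.

servo_tool:
  steps:
    - {"x": -20,"y": 0,"z": 0,"yaw": 0}
    - {"x": -50,"y": 0,"z": 10,"yaw": 0}
    - {"x": -80,"y": 0,"z": 40,"yaw": 0}
    - {"x": -110,"y": -20,"z": 80,"yaw": 0}
    - {"x": -130,"y": -60,"z": 110,"yaw": 0}
    - {"x": -150,"y": -100,"z": 110,"yaw": 0}
    - {"x": -150,"y": -100,"z": 110,"yaw": 0}
    - {"x": -150,"y": -100,"z": 110,"yaw": 0}

```text
time: 20.7
ee_pos: [0.38, -0.2872, 0.2548]
tcp_rot: [-179.9, 1.4, -1.1]
wrist_force: [0.3, 0.1, 0.3]
opening: -0.0001
```

```bash
python3 m.py 13|grep -v wrist; python3 - <<'E'
from h import *
def red(p,box):
    h=cv2.cvtColor(p,cv2.COLOR_RGB2HSV);m=cv2.inRange(h,(0,150,100),(6,255,255))|cv2.inRange(h,(174,150,100),(180,255,255))
    k=np.zeros_like(m);x0,y0,x1,y1=box;k[y0:y1,x0:x1]=m[y0:y1,x0:x1]
    k=cv2.morphologyEx(k,cv2.MORPH_OPEN,cv2.getStructuringElement(2,(7,7)))
    c=max(cv2.findContours(k,0,1)[0],key=cv2.contourArea);return cv2.minEnclosingCircle(c)
t,s=[cv2.imread(f'pics/{n}13.png')[:,:,::-1].copy() for n in('top','scene')]
a,b=red(t,(355,190,390,240)),red(s,(90,245,150,290));p,e=two(ray('top',*a[0]),ray('scene',*b[0]))
print(a,b,p,(p[0]-.5096)*1e3)
cv2.imwrite('pics/s13c.png',cv2.resize(s[180:310,60:220,::-1],None,fx=4,fy=4))
E
```

```text
scene (array([194.07, 281.61]), [182, 271, 25, 22, 245]) (array([175.17, 263.76]), [169, 258, 14, 12, 86]) [ 0.5964 -0.1162  0.018 ] [ 0.5586 -0.1148  0.0305] need mm -0.83
top (array([318.73, 195.2 ]), [315, 185, 9, 21, 171]) (array([320.43, 211.92]), [317, 206, 7, 12, 63]) [ 0.5938 -0.1163  0.018 ] [ 0.5591 -0.1163  0.0305] need mm 0.49
((375.0, 214.5), 4.500100135803223) ((119.33333587646484, 267.5833435058594), 8.090307235717773) [ 0.54849414 -0.19121597  0.13284612] 38.89414161397586
```

View pics/s13c.png

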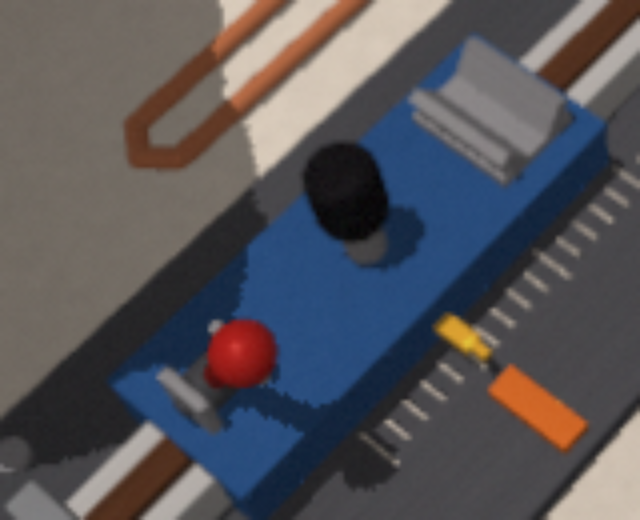

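The second push moved nothing (same ball pixels), so the lever is at its stop. The pointer points at the orange mark, and the arm is clear.

```bash
python3 -c "
from workcell import *
print(job_done())"
```

```text
the job is handed in; nothing more can be done
None
```

The blue rest is at the orange mark with its lever flipped back to the locked stop. I handed the job in at about 21 s with the arm clear of everything.

- **Unlock:** My first try, gripping the lever's ball, slipped off partway. I finished the flip towards the robot with closed fingers, up to a hard stop (12 N). The camera put the lever at about 29° of the 30° lean.
- **Slide:** I gripped the knob, slid the rest about 90 mm, then corrected it by 3.7 mm.
- **Lock:** I pushed the lever back to a hard stop at 29 N. A second push at 26 N, higher up, left the ball at the same pixels.

**Last checks:**
- **Position:** The two fixed cameras disagree slightly on the remaining pointer error. The top camera says +0.5 mm and the scene camera -0.8 mm. The wrist camera read about 0 before I let go of the knob; the final view did not have the mark in its search area.
- **Lever angle:** The ball reads about 1.5 mm (about 1°) short of its starting lean. I put this down to camera calibration, because both pushes met a hard stop.

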